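Put the test weight on the draught-shielded balance

ROBOT

A 6-joint arm with a two-finger parallel gripper is mounted at the origin on a cart in front of the work surface, level with it; the furniture and walls round the work are solid. World frame = base frame: x ahead of the robot, y to its left, z up, the work surface at z = 0. Lengths are in m, angles in rad, forces in N, time in s.
With the tool pointing down it reaches from about 0.275 to 1 m from the base axis. Payload 8.4 kg.
Tool frame: the origin (TCP) lies at the very end of the fingers, on their centre line; the grasp point (between the pads) lies 19 mm behind it; z points along the fingers, y is the line along which they close (so a half turn about z gives the same grasp; the last joint's range is limited). The gripper opens to 85 mm and grips with 20 to 120 N. Pads are 22 mm wide; open, the fingers measure 114 mm over their backs; the gripper's body (76 mm by 85 mm) begins 54 mm behind the grasp point. The pads swing forward as they close: fully open they stand 13 mm farther back than shut.
Start: joints at [1.273, 0.353, 1.633, -0, 1.155, -0.002], TCP at [0.182, 0.598, 0.231] pointing down, gripper open.
Joint ranges: [-2.63, 2.63], [-0.92, 2.1], [0.06, 2.66], [-1.3, 4.44], [0, 2.69], [-3.02, 3.02]. Speed limits (rad/s): [2.22, 2.22, 2.79, 3.14, 3.14, 3.14].

INTERFACE

Orientations are given as a unit quaternion [w, x, y, z].
In Python, from workcell import manip, optics, workorder, finder gives the robot as it stands. Calls block until the motion is done:
- manip.goto(position, orientation): joint-space move of the TCP to a pose.
- manip.line_to(position, frame=None, rate=0.15): straight line of the TCP; frame=None keeps the orientation; rate is the mean speed in m/s.
- manip.goto_joints(angles): joint-space move.
- manip.grip(opening, grasp_force=None): opening from 0.0 (shut) to 1.0 (fully open); grasp_force is the grip in N (None keeps the last); returns when the fingers have stopped.
- manip.hold(seconds).
- manip.solve_ik(position, orientation): joint angles nearest the present ones, or None.
- optics.grab_frame(name): name is "scene" or "side" or "wrist"; returns (picture, depth): 420x560x3 uint8, red, green, blue; 420x560 float32, m along the optical axis (not along the pixel's ray), 0 where there is no reading.
- optics.get_calibration(name): a dict with "K" (3x3 intrinsics, pixels), "xyz" and "orientation" of the camera in the world. Camera axes: x right, y down, z forward; pixel columns grow to the right and rows downward; lengths in m; the calibration is good to about 2 mm. A picture is of the moment at which its call begins: read the wrist's pose just before it. get_calibration takes no time and is no camera call; for the wrist camera it gives the pose at the moment of the call.
A pose or a line that the arm cannot do raises manip.PlanningError and nothing moves.
- workorder.close_job(): hands the job in; it is judged then, once.
Trained networks look in the newest picture that a camera, given by its name, has taken for a name from the list of things; names that differ only in an ending like _2 or _b are one class to them, and where a whole thing is asked for, a point or a joint stands for the part that bears it (a point fixed in the world has none). Each returns a list of dicts, best first, with "conf" (0 to 1); they miss things now and then, are a little off and sometimes report something else, mostly with a low value. They report only what shows in the picture. A call takes as long as a camera call.
- finder.spot_in(camera, target): "location" ([column, row] in pixels, amid what is visible of it).
- finder.place_of(camera, target): "location" ([column, row] in pixels: a listed point, or the origin of a listed thing).
Readings, each from a call of its own:
- manip.current_time_s(): time.
- manip.current_qpos(): joint angles.
- manip.current_qd(): joint speeds.
- manip.current_tau(): joint torques, N m.
- manip.current_tcp_pos(): TCP position.
- manip.current_orientation(): TCP orientation.
- manip.current_contact_force(): force on the tool from outside, world axes, zero at the start.
- manip.current_wrist_torque(): the same for the moment, N m.
- manip.current_gripper_width(): opening from 0.0 (shut) to 1.0 (fully open).
- manip.current_grip_force(): force on a finger pad.
Only numpy, scipy, OpenCV 4.12 (cv2) and the standard library are available. Lean on these libraries where they do the work, as an engineer would, in place of code of your own. Each camera call takes 0.05 s, during which the arm holds its last target. There are 200 camera calls.

TASK

Before the eggs are weighed, the balance has to be checked. Take the brass test weight out of its cradle, where it lies on its side, stand it upright on the bare bench and let go of it; then take hold of it afresh, so that the hand clears the glass, and lower it gently from above into the draught ring until it stands upright in the middle of the small round pan with none of its base over the pan's edge, and let go. Do not press on the pan or drop the weight on it, keep off the glass, and leave the specimen boxes, the block of small weights and the loupe where they are.

Things in the scene. Friction and masses are not known exactly. Their poses are not given: they have to be found in the camera images.
- weight: brass test weight, 0.4 to 0.65 kg, 94 mm long: body 44 mm in diameter and 60 mm long, neck 18 mm in diameter and 16 mm long, knob 28 mm in diameter and 18 mm long. Origin: centre of the flat base; z axis from base to knob; centre of mass at z = 37 mm. At the start it lies level in the cradle, axis 56 mm above the bench, knob roughly towards the robot
- weight_knob (a point): centre of the weight's knob, at z = 85 mm on its axis
- cradle: fixed dark wooden cradle: board 126x66x12 mm with two felted V saddles (10 mm thick, 42 mm wide, at x = +33 and -5 mm; fingers pass on both sides) and an end stop 34 mm wide, 48 mm high at x = +47 to +54 mm. Origin: centre of its underside, on the bench; z up. The weight lies along x at z = 56 mm, knob to -x, base at x = +45 mm, centred on y; it lifts straight up and out
- fine_balance: fixed white precision balance, housing 225 x 196 x 60 mm (x, y, z), sloping display panel on its front (-x) side. Origin: centre of its underside, on the bench; z up. The pan stands at x = +30 mm, y = 0
- shield: round open-topped glass draught ring on the balance, round the pan: inner diameter 147 mm, outer 153 mm, rim 146 mm above the bench and about 68 mm above the pan. Origin: on the ring's axis, at bench height; z up
- pan: round steel weighing pan, 56 mm in diameter and 6 mm thick, on a spring (4 N per mm, 5 mm of travel), so it sinks 1 to 1.6 mm under the weight; overloaded above 20 N. Origin: centre of its top face, 78 mm above the bench; z up
- pan_center (a point): centre of the pan's top face; moves with the pan
- specimen_box_a: bystander: clear specimen box with two pale eggs on cotton, 68x85x40 mm, origin under its centre
- specimen_box_b: bystander: clear specimen box with a blue egg on cotton, 70x65x47 mm, origin under its centre
- specimen_box_g: bystander: clear specimen box with a cream egg on cotton, 68x65x42 mm, origin under its centre
- weight_box: bystander: wooden block with five small brass weights, 40x120x48 mm, origin under its centre
- loupe: bystander: black stand loupe, 45x45x36 mm, origin under its centre

How it is judged:
By the outcome, as a careful person would: the job done as asked, in the order asked, and still so for the second after the job is handed in, with the robot touching nothing.
It also fails if it takes over 67 s, if anything falls off the work surface, if the arm or the gripper's body presses on something with over 40 N, if the wrist force passes 120 N, or if a joint passes its speed limit or range.

## Working session

There is one attempt and no reset: what is moved stays moved. The work goes in short steps, each a Python script; the robot and the scene stay as the last script left them, time stands still between calls to the robot, and variables do not carry over. Pictures are saved under pics/ and viewed, at most 10 in all, crops included, and the job is handed in when it is done.

```bash
mkdir -p pics; ls; cat > h.py <<'E'
import numpy as np, cv2
from scipy.spatial.transform import Rotation as R
from workcell import manip, optics, workorder, finder
def q2R(q): return R.from_quat(np.roll(q,-1)).as_matrix()
def R2q(M): return np.roll(R.from_matrix(M).as_quat(),1)
def frame(z,y):
    z=np.array(z,float)/np.linalg.norm(z); y=np.array(y,float); y-=z*(y@z); y/=np.linalg.norm(y)
    return np.column_stack([np.cross(y,z),y,z])
def ray(c,px):
    K=np.array(c["K"]); M=q2R(c["orientation"])
    return np.array(c["xyz"]), M@np.linalg.inv(K)@np.array([px[0],px[1],1.])
def atz(c,px,z):
    o,d=ray(c,px); return o+d*(z-o[2])/d[2]
def cloud(c,D):
    K=np.array(c["K"]); v,u=np.indices(D.shape)
    P=np.stack([(u-K[0,2])/K[0,0]*D,(v-K[1,2])/K[1,1]*D,D],-1)
    return P@q2R(c["orientation"]).T+np.array(c["xyz"])
def save(n,im): cv2.imwrite(n,im[...,::-1])
E
python3 - <<'E'
from h import *
for cam in ["scene","side"]:
    c=optics.get_calibration(cam); im,D=optics.grab_frame(cam); save(f"pics/{cam}0.png",im); P=cloud(c,D)
    print(cam,np.round(c["xyz"],3))
    for t,z in [("weight",.056),("weight_knob",.056),("cradle",0),("fine_balance",0),("shield",0),("pan_center",.078),("specimen_box_a",0),("weight_box",0),("loupe",0)]:
        for r in finder.place_of(cam,t)[:3]: print(t,round(r["conf"],2),np.round(r["location"]),np.round(atz(c,r["location"],z),3))
print(manip.current_time_s())
E
```

```text
pics
workcell.py
scene [ 0.145 -0.562  0.971]
weight 0.77 [371. 257.] [ 0.655 -0.243  0.056]
weight_knob 0.85 [344. 274.] [ 0.567 -0.239  0.056]
cradle 0.74 [353. 278.] [ 0.603 -0.241  0.   ]
cradle 0.24 [371. 256.] [ 0.689 -0.219  0.   ]
fine_balance 0.42 [243. 279.] [ 0.37  -0.074  0.   ]
shield 0.65 [251. 183.] [0.571 0.192 0.   ]
shield 0.4 [244. 189.] [0.54  0.184 0.   ]
shield 0.16 [252. 166.] [0.613 0.25  0.   ]
pan_center 0.62 [255. 167.] [0.581 0.178 0.078]
specimen_box_a 0.91 [179. 187.] [0.386 0.31  0.   ]
specimen_box_a 0.83 [322. 346.] [ 0.424 -0.332  0.   ]
specimen_box_a 0.7 [360. 204.] [ 0.788 -0.067  0.   ]
weight_box 0.79 [244. 282.] [ 0.368 -0.082  0.   ]
weight_box 0.23 [244. 188.] [0.546 0.188 0.   ]
loupe 0.56 [218. 238.] [0.385 0.076 0.   ]
side [ 0.138 -1.105  0.988]
weight 0.72 [342. 215.] [ 0.737 -0.128  0.056]
weight 0.64 [334. 245.] [ 0.654 -0.234  0.056]
weight_knob 0.77 [308. 254.] [ 0.573 -0.24   0.056]
cradle 0.9 [319. 266.] [ 0.606 -0.243  0.   ]
fine_balance 0.59 [247. 186.] [0.549 0.196 0.   ]
shield 0.67 [338. 248.] [ 0.69  -0.197  0.   ]
specimen_box_a 0.72 [190. 175.] [ 0.383  0.336 -0.   ]
specimen_box_a 0.72 [341. 215.] [ 0.768 -0.071  0.   ]
specimen_box_a 0.64 [265. 304.] [ 0.417 -0.314 -0.   ]
weight_box 0.67 [220. 249.] [ 0.372 -0.072  0.   ]
loupe 0.68 [209. 217.] [0.382 0.085 0.   ]
1.0
```

View pics/scene0.png

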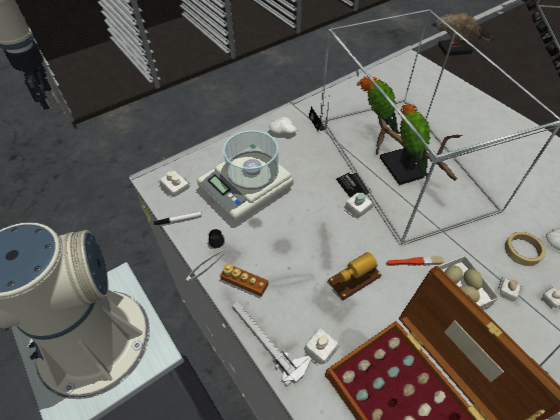

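View pics/side0.png

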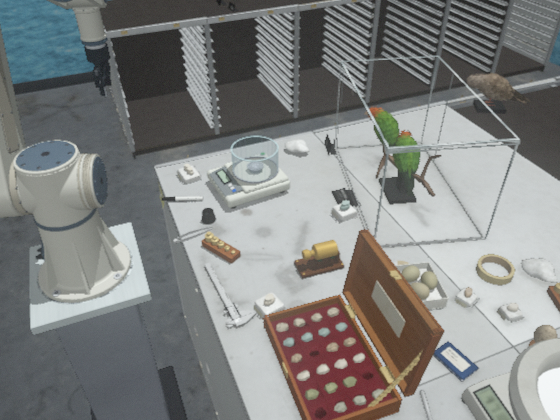

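The scene view shows the brass weight in its cradle at about (358,265), the knob at (344,274), the balance at (245,185) and the pan at (251,167). The side view agrees: weight (320,252), balance (250,182). Next I refine both with depth and a wrist view, and check IK for the tilt plan.

```bash
cat > look.py <<'E'
from h import *
def brass(P,im,cx,cy,zmin=.05,zmax=.09,r=.09):
    hsv=cv2.cvtColor(im,cv2.COLOR_RGB2HSV)
    return P[(np.hypot(P[...,0]-cx,P[...,1]-cy)<r)&(P[...,2]>zmin)&(P[...,2]<zmax)&(hsv[...,1]>110)]
def axis(Q):
    top=Q[Q[:,2]>Q[:,2].max()-.02]; m=Q[:,:2].mean(0); 
    w,V=np.linalg.eigh(np.cov((Q[:,:2]-m).T)); a=V[:,1]*np.sign(V[0,1]); s=(Q[:,:2]-m)@a; t=(Q[:,:2]-m)@V[:,0]
    print("n",len(Q),"mean",m.round(4),"ang",np.degrees(np.arctan2(a[1],a[0])).round(1),"extent",np.percentile(s,[1,99]).round(4),np.percentile(t,[1,99]).round(4),"zmax",np.percentile(Q[:,2],99).round(4),"base end",(m+a*np.percentile(s,99)).round(4))
E
python3 - <<'E'
from look import *
for cam in ["scene","side"]:
    c=optics.get_calibration(cam); im,D=optics.grab_frame(cam); P=cloud(c,D); axis(brass(P,im,.61,-.24))
    Q=P[(abs(P[...,0]-.57)<.11)&(abs(P[...,1]-.19)<.11)&(P[...,2]>.128)&(P[...,2]<.16)]
    print(cam,"ring pts",len(Q),np.round([Q.min(0),Q.max(0)],3) if len(Q) else "")
c=optics.get_calibration("wrist"); T=q2R(manip.current_orientation())
print("cam in tool",(T.T@(np.array(c["xyz"])-manip.current_tcp_pos())).round(3),"\n",(T.T@q2R(c["orientation"])).round(2),"\nK",np.round(c["K"]))
print("T",T.round(2))
for n,p,z,y in [("look w",(.55,-.24,.33),(0,0,-1),(0,1,0)),("look b",(.55,.18,.40),(0,0,-1),(0,1,0)),
  ]+[(f"grasp {e} {s}",(.62+.019*np.cos(e),-.24,.056-.019*np.sin(e)),(np.cos(e),0,-np.sin(e)),(0,s,0)) for e in np.radians([45,50,55]) for s in (1,-1)]+[
   (f"stand {e} {s} {x}",(x,-.08,.03),(np.cos(e),0,-np.sin(e)),(0,s,0)) for e in np.radians([45,40,35]) for s in (1,-1) for x in (.5,.6)]:
    for p in (np.array(p),):
        q=manip.solve_ik(list(p),list(R2q(frame(z,y)))); print(n,None if q is None else np.round(q,2))
E
```

```text
n 561 mean [ 0.6041 -0.2489] ang -6.9 extent [-0.0479  0.0434] [-0.0234  0.0166] zmax 0.0798 base end [ 0.6471 -0.2541]
scene ring pts 637 [[0.5   0.109 0.128]
 [0.657 0.269 0.15 ]]
n 140 mean [ 0.6142 -0.2512] ang -7.3 extent [-0.054   0.0319] [-0.0191  0.0109] zmax 0.0813 base end [ 0.6459 -0.2553]
side ring pts 554 [[0.501 0.107 0.128]
 [0.657 0.273 0.152]]
cam in tool [ 0.066 -0.    -0.142] 
 [[-0.   -0.97 -0.26]
 [ 1.   -0.    0.  ]
 [-0.   -0.26  0.97]] 
K [[315.   0. 273.]
 [  0. 315. 209.]
 [  0.   0.   1.]]
T [[-0.96  0.29 -0.  ]
 [ 0.29  0.96 -0.  ]
 [ 0.   -0.   -1.  ]]
look w [-0.41  0.24  1.57 -0.    1.33 -1.98]
look b [ 0.31  0.17  1.51 -0.    1.46 -1.26]
grasp 0.7853981633974483 1 [-0.55  0.6   2.14  2.21  0.48  2.03]
grasp 0.7853981633974483 -1 [-0.55  0.6   2.14  2.21  0.48 -1.12]
grasp 0.8726646259971648 1 [-0.53  0.57  2.1   2.01  0.37  2.26]
grasp 0.8726646259971648 -1 [-0.53  0.57  2.1   2.01  0.37 -0.89]
grasp 0.9599310885968813 1 [-0.51  0.55  2.06  1.64  0.28  2.64]
grasp 0.9599310885968813 -1 [-0.51  0.55  2.06  1.64  0.28 -0.5 ]
stand 0.7853981633974483 1 0.5 [-0.31  0.58  2.53  2.83  0.76  1.58]
stand 0.7853981633974483 1 0.6 [-0.22  0.59  2.33  2.85  0.57  1.66]
stand 0.7853981633974483 -1 0.5 [-0.31  0.58  2.53  2.83  0.76 -1.56]
stand 0.7853981633974483 -1 0.6 [-0.22  0.59  2.33  2.85  0.57 -1.48]
stand 0.6981317007977318 1 0.5 [-0.33  0.68  2.56  2.83  0.96  1.53]
stand 0.6981317007977318 1 0.6 [-0.24  0.64  2.37  2.87  0.75  1.62]
stand 0.6981317007977318 -1 0.5 [-0.33  0.68  2.56  2.83  0.96 -1.61]
stand 0.6981317007977318 -1 0.6 [-0.24  0.64  2.37  2.87  0.75 -1.53]
stand 0.6108652381980153 1 0.5 [-0.36  0.79  2.58  2.83  1.18  1.48]
stand 0.6108652381980153 1 0.6 [-0.25  0.72  2.4   2.89  0.93  1.58]
stand 0.6108652381980153 -1 0.5 [-0.36  0.79  2.58  2.83  1.18 -1.66]
stand 0.6108652381980153 -1 0.6 [-0.25  0.72  2.4   2.89  0.93 -1.56]
```

```bash
python3 - <<'E'
from look import *
from scipy.optimize import least_squares
D0=list(R2q(frame((0,0,-1),(0,1,0))))
def shot(n,p):
    manip.goto(list(p),D0); manip.hold(.2); c=optics.get_calibration("wrist"); im,D=optics.grab_frame("wrist"); save(f"pics/{n}.png",im); return c,im,cloud(c,D)
c,im,P=shot("wb",(.52,.185,.40)); np.savez("wb.npz",P=P,im=im)
for t,z in [("pan_center",.078),("shield",0),("fine_balance",0)]:
    for r in finder.place_of("wrist",t)[:2]: print(t,round(r["conf"],2),np.round(r["location"]),atz(c,r["location"],z).round(4))
Q=P[(abs(P[...,0]-.58)<.12)&(abs(P[...,1]-.19)<.12)]
R_=Q[(Q[:,2]>.14)&(Q[:,2]<.155)]; f=least_squares(lambda v:np.hypot(R_[:,0]-v[0],R_[:,1]-v[1])-v[2],[.58,.19,.075],loss="soft_l1",f_scale=.002); print("rim",len(R_),f.x.round(4))
h,e=np.histogram(Q[:,2],np.arange(.05,.16,.004)); print(dict(zip(e.round(3),h)))
p=f.x[:2]; S=Q[(Q[:,2]>.073)&(Q[:,2]<.083)&(np.hypot(*(Q[:,:2]-p).T)<.045)]; print("pan",len(S),S.mean(0).round(4),S.min(0).round(4),S.max(0).round(4))
c,im,P=shot("ww",(.55,-.245,.33)); np.savez("ww.npz",P=P,im=im)
axis(brass(P,im,.605,-.245))
for t,z in [("weight",.056),("weight_knob",.056),("cradle",0)]:
    for r in finder.place_of("wrist",t)[:2]: print(t,round(r["conf"],2),np.round(r["location"]),atz(c,r["location"],z).round(4))
print(manip.current_time_s())
E
python3 -c "
import cv2,numpy as np
cv2.imwrite('pics/w2.png',cv2.resize(np.hstack([cv2.imread('pics/wb.png'),cv2.imread('pics/ww.png')])[:, :],(800,300)))"
```

```text
pan_center 0.61 [277. 208.] [0.5754 0.1914 0.078 ]
fine_balance 0.89 [273. 183.] [0.5518 0.1856 0.    ]
rim 1454 [0.5785 0.1909 0.0748]
{np.float64(0.05): np.int64(553), np.float64(0.054): np.int64(2137), np.float64(0.058): np.int64(6584), np.float64(0.062): np.int64(309), np.float64(0.066): np.int64(178), np.float64(0.07): np.int64(137), np.float64(0.074): np.int64(774), np.float64(0.078): np.int64(513), np.float64(0.082): np.int64(167), np.float64(0.086): np.int64(145), np.float64(0.09): np.int64(161), np.float64(0.094): np.int64(153), np.float64(0.098): np.int64(160), np.float64(0.102): np.int64(178), np.float64(0.106): np.int64(157), np.float64(0.11): np.int64(197), np.float64(0.114): np.int64(188), np.float64(0.118): np.int64(176), np.float64(0.122): np.int64(193), np.float64(0.126): np.int64(182), np.float64(0.13): np.int64(208), np.float64(0.134): np.int64(169), np.float64(0.138): np.int64(96), np.float64(0.142): np.int64(883), np.float64(0.146): np.int64(549), np.float64(0.15): np.int64(0), np.float64(0.154): np.int64(0)}
pan 1003 [0.578  0.191  0.0777] [0.5512 0.1641 0.0738] [0.6055 0.2178 0.0801]
n 1789 mean [ 0.6062 -0.2418] ang -4.1 extent [-0.0491  0.0416] [-0.0212  0.0205] zmax 0.0784 base end [ 0.6478 -0.2448]
weight 0.72 [277. 244.] [ 0.6464 -0.2387  0.056 ]
weight 0.63 [392.  36.] [ 0.3819 -0.102   0.056 ]
weight_knob 0.56 [274. 187.] [ 0.5652 -0.2423  0.056 ]
cradle 0.73 [270. 202.] [ 0.6002 -0.2481  0.    ]
5.525
```

View pics/w2.png

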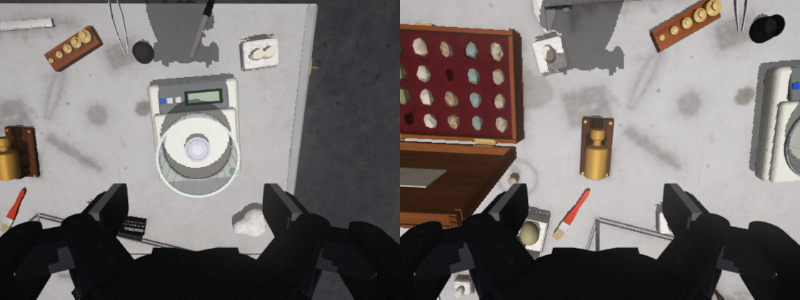

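The left half (over the balance) shows the pan centred in the ring at about (197,150), and the fit gives (0.578,0.191,0.0777). The right half shows the weight at (597,150), knob towards the robot and nearly along x, with free space on both sides. Next: fit the axis, then grasp on a tilt and lift.

```bash
cat > grasp.py <<'E'
from look import *
from scipy.optimize import least_squares
d=np.load("ww.npz"); Q=brass(d["P"],d["im"],.605,-.245,.058,.085)
def res(v):
    a=np.array([np.cos(v[2]),np.sin(v[2])]); r=Q[:,:2]-v[:2]; s=-(r@a); t=r@np.array([-a[1],a[0]])
    rho=np.hypot(t,Q[:,2]-.056); rad=np.where(s<60e-3,.022,np.where(s>.076,.014,.009)); return np.where((s<-.003)|(s>.097),.01,rho-rad)
best=min((least_squares(res,[x,-.244,-.04],loss="soft_l1",f_scale=.002,diff_step=1e-3,x_scale=[.01,.01,.1]) for x in np.arange(.640,.662,.002)),key=lambda f:f.cost)
bx,by,yaw=best.x; print("base",bx.round(4),by.round(4),"yaw deg",np.degrees(yaw).round(2),best.cost)
e=np.radians(52); a=np.array([np.cos(yaw),np.sin(yaw),0]); base=np.array([bx,by,.056]); g=base-.036*a
tz=a*np.cos(e)+np.array([0,0,-np.sin(e)]); ty=np.array([-a[1],a[0],0]); q=list(R2q(frame(tz,ty)))
tcp=g+.019*tz; print("tcp",tcp.round(4))
E
python3 - <<'E'
from grasp import *
p=tcp-.13*tz
print(manip.solve_ik(list(p),q),manip.solve_ik(list(tcp),q))
E
```

```text
base 0.649 -0.2437 yaw deg -2.67 0.0014782740317044586
tcp [ 0.6247 -0.2425  0.041 ]
[-0.60463842  0.2691731   2.21932069  1.37680089  0.33866885  2.88982606] [-0.51526747  0.55496414  2.10835851  1.99314267  0.30980693  2.32111487]
```

```bash
python3 - <<'E'
from grasp import *
manip.grip(1.0)
manip.goto(list(tcp-.13*tz),q)
manip.line_to(list(tcp-.05*tz),rate=.12)
manip.line_to(list(tcp),rate=.06)
print("F",np.round(manip.current_contact_force(),1),"q",np.round(manip.current_qpos(),2))
manip.grip(0.0,80)
print("w",manip.current_gripper_width(),manip.current_grip_force(),np.round(manip.current_contact_force(),1),manip.current_time_s())
im,D=optics.grab_frame("side"); save("pics/g.png",cv2.resize(im[120:350,180:480],None,fx=2,fy=2))
E
```

```text
base 0.649 -0.2437 yaw deg -2.67 0.0014782740317044586
tcp [ 0.6247 -0.2425  0.041 ]
F [-0.5 -0.   0.1] q [-0.52  0.55  2.11  1.99  0.31  2.32]
w 0.49430947424722027 79.64170932769775 [-5.5 -1.1  6.5] 12.0417
```

View pics/g.png

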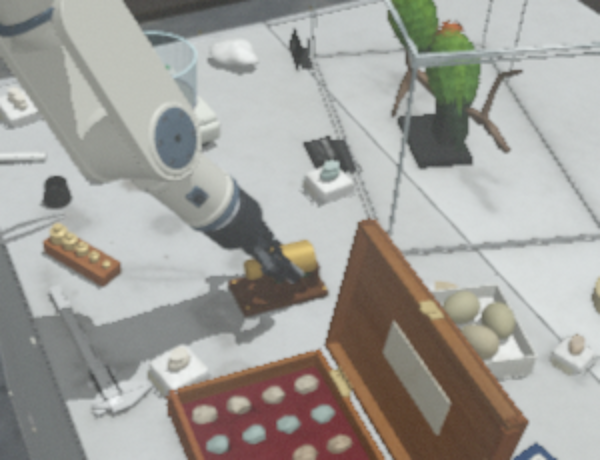

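The crop shows the fingers around the brass body at (285,262), and the gripper width matches 42–44 mm. Now lift and rotate the weight upright.

```bash
cat > stand.py <<'E'
from grasp import *
T=frame(tz,ty); B=T.T@(base-tcp)
e2=np.radians(38); T2=frame((np.cos(e2),0,-np.sin(e2)),(0,-1,0)); q2=list(R2q(T2)); S=np.array([.56,-.07,0])
stand=S-T2@B
E
python3 - <<'E'
from stand import *
print(stand.round(3), (T2@T.T@(-a)).round(3))
manip.line_to(list(tcp+[0,0,.16]),rate=.12)
print("held",np.round(manip.current_contact_force(),1),manip.current_gripper_width())
manip.goto(list(stand+[0,0,.14]),q2)
manip.line_to(list(stand+[0,0,.03]),rate=.12)
manip.hold(.2); print(np.round(manip.current_contact_force(),1),manip.current_gripper_width(),manip.current_time_s())
c=optics.get_calibration("side"); im,D=optics.grab_frame("side"); save("pics/s.png",cv2.resize(im[120:320,180:430],None,fx=3,fy=3))
E
```

```text
base 0.649 -0.2437 yaw deg -2.67 0.0014782740317044586
tcp [ 0.6247 -0.2425  0.041 ]
[ 0.575 -0.07   0.024] [ 0. -0.  1.]Traceback (most recent call last):
  File "<stdin>", line 3, in <module>
host.PlanningError: the arm cannot follow that straight line within its joint ranges
```

```bash
python3 - <<'E'
from stand import *
for h in (.12,.1,.08,.06):
    try: manip.line_to(list(tcp+[0,0,h]),rate=.1); break
    except manip.PlanningError: pass
print("lift",h,"held",np.round(manip.current_contact_force(),1),manip.current_gripper_width(),np.round(manip.current_qpos(),2))
q0=manip.current_qpos(); q1=manip.solve_ik(list(stand+[0,0,.16]),q2); print(np.round(q1,2))
manip.goto_joints(q1)
manip.line_to(list(stand+[0,0,.03]),rate=.12)
manip.hold(.2); print(np.round(manip.current_contact_force(),1),manip.current_gripper_width(),manip.current_time_s())
im,D=optics.grab_frame("side"); save("pics/s.png",cv2.resize(im[120:320,180:430],None,fx=3,fy=3))
E
```

```text
base 0.649 -0.2437 yaw deg -2.67 0.0014782740317044586
tcp [ 0.6247 -0.2425  0.041 ]
lift 0.08 held [ 0.1 -0.3 -5.4] 0.4980827577516949 [-0.52  0.4   2.09  1.41  0.29  2.93]
[-0.23  0.2   2.41  2.66  0.4  -1.27]
[ 0.4 -0.2 -3.9] 0.49180925871493375 17.975
```

View pics/s.png

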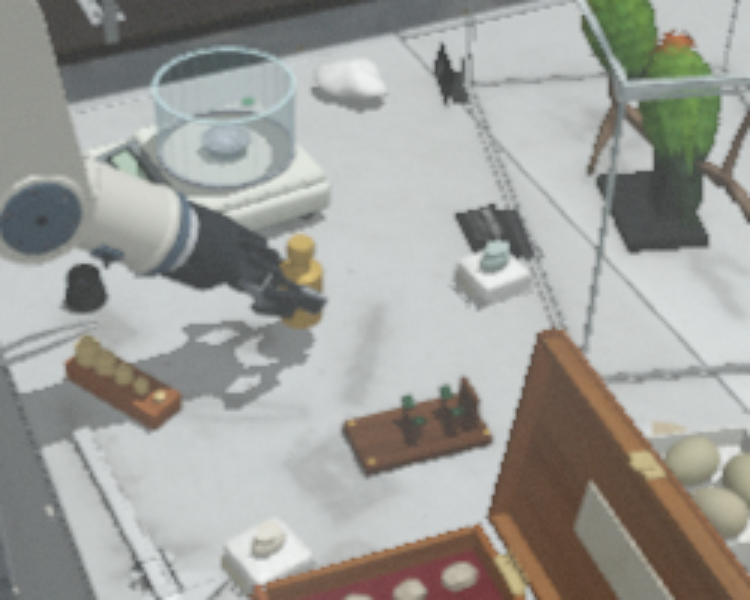

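The weight hangs upright at (300,285), just above the bare bench and clear of everything else. Next I lower it until it touches, release, back off, and look from above.

```bash
python3 - <<'E'
from stand import *
f0=manip.current_contact_force()[2]
manip.line_to(list(stand+[0,0,.006]),rate=.06)
z=.006
while z>-.008:
    z-=.001; manip.line_to(list(stand+[0,0,z]),rate=.03)
    f=manip.current_contact_force()[2]-f0
    if f>3: break
print("touch at",round(z,4),"df",round(f,1))
manip.grip(.62); manip.hold(.2); manip.grip(1.0); manip.hold(.2)
print(np.round(manip.current_contact_force(),1))
tz2=T2[:,2]; cur=np.array(manip.current_tcp_pos())
manip.line_to(list(cur-.12*tz2),rate=.12)
D0=list(R2q(frame((0,0,-1),(0,1,0))))
manip.goto([.50,-.07,.33],D0); manip.hold(.2)
c=optics.get_calibration("wrist"); im,D=optics.grab_frame("wrist"); P=cloud(c,D); np.savez("wu.npz",P=P,im=im)
for t,zz in [("weight_knob",.085),("weight",0)]:
    for r in finder.place_of("wrist",t)[:2]: print(t,round(r["conf"],2),np.round(r["location"]),atz(c,r["location"],zz).round(4))
Q=P[(np.hypot(P[...,0]-.56,P[...,1]+.07)<.06)&(P[...,2]>.02)&(P[...,2]<.12)]
for lo,hi in ((.088,.1),(.055,.068)):
    k=Q[(Q[:,2]>lo)&(Q[:,2]<hi)]; print(len(k),k.mean(0).round(4),((k.min(0)+k.max(0))/2).round(4),(k.max(0)-k.min(0)).round(4))
save("pics/u.png",im); print(manip.current_time_s())
E
```

```text
base 0.649 -0.2437 yaw deg -2.67 0.0014782740317044586
tcp [ 0.6247 -0.2425  0.041 ]
touch at 0.002 df 13.2
[-0.6  0.   1. ]
weight_knob 0.92 [272. 226.] [ 0.5595 -0.0718  0.085 ]
weight 0.98 [274. 211.] [ 0.5636 -0.0678 -0.    ]
weight 0.66 [468. 238.] [0.6081 0.2404 0.    ]
357 [ 0.5587 -0.0688  0.0931] [ 0.5596 -0.0692  0.092 ] [0.027  0.0268 0.0078]
403 [ 0.5516 -0.0689  0.0609] [ 0.5571 -0.0692  0.0602] [0.0375 0.0428 0.0102]
24.5417
```

View pics/u.png

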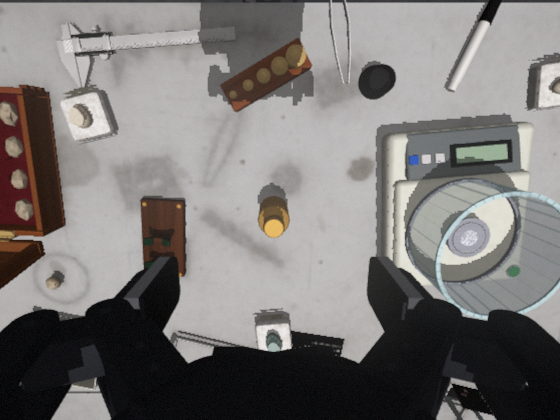

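The weight stands upright at (272,226), alone on the bare bench at x,y ≈ (0.559,−0.069). I regrasp it from above by the knob.

```bash
python3 - <<'E'
from h import *
K=np.array([.5593,-.0692,.064])
manip.goto(list(K+[0,0,.09]),list(R2q(frame((0,0,-1),(0,1,0)))))
manip.line_to(list(K),rate=.1)
f=manip.current_contact_force(); print(np.round(f,1))
manip.grip(0.0,60); print("w",manip.current_gripper_width(),manip.current_grip_force(),np.round(manip.current_contact_force(),1))
manip.line_to(list(K+[0,0,.03]),rate=.06); manip.hold(.2)
print("held",np.round(manip.current_contact_force(),1),manip.current_gripper_width())
manip.line_to(list(K+[0,0,.185]),rate=.15)
manip.line_to([.5782,.191,K[2]+.185],rate=.13); manip.hold(.3)
print(np.round(manip.current_contact_force(),1),np.round(manip.current_tcp_pos(),4))
for cam in ("scene","side"):
    c=optics.get_calibration(cam); im,D=optics.grab_frame(cam); P=cloud(c,D); save(f"pics/p_{cam}.png",im)
    hs=cv2.cvtColor(im,cv2.COLOR_RGB2HSV); Q=P[(np.hypot(P[...,0]-.578,P[...,1]-.191)<.05)&(P[...,2]>.16)&(P[...,2]<.26)&(hs[...,1]>110)]
    print(cam,len(Q),Q.min(0).round(4) if len(Q) else "",Q.max(0).round(4) if len(Q) else "")
a,b=[cv2.imread(f"pics/p_{x}.png") for x in ("scene","side")]
cv2.imwrite("pics/p.png",np.hstack([cv2.resize(a[70:230,160:320],(400,400)),cv2.resize(b[80:240,170:330],(400,400))]))
print(manip.current_time_s())
E
```

```text
[-0.3 -0.2  0.1]
w 0.30682465523119884 58.614646196365356 [-0.3 -1.7  5.3]
held [ 0.3 -0.6 -4.3] 0.30597361949813695
[ 0.9 -0.3 -4.5] [0.5782 0.1908 0.249 ]
scene 303 [0.5561 0.163  0.1867] [0.5903 0.2052 0.2594]
side 138 [0.5589 0.1633 0.1924] [0.5996 0.2012 0.2491]
31.525
```

View pics/p.png

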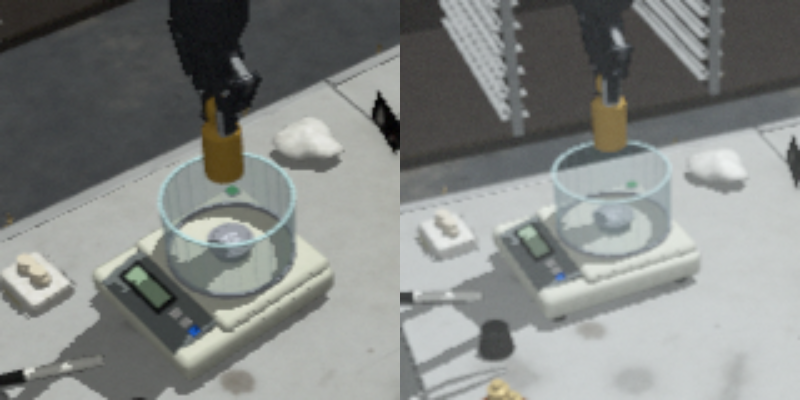

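Both crops show the weight hanging upright over the ring, with its base centred above the pan at (231,240) and (613,215). Lowering slowly until the pan takes the load.

```bash
python3 - <<'E'
from h import *
f0=manip.current_contact_force()[2]; X=[.5782,.1912]
manip.line_to(X+[.165],rate=.07)
manip.line_to(X+[.1465],rate=.03); manip.hold(.2)
print(np.round(manip.current_contact_force(),2),f0)
f0=manip.current_contact_force()[2]; z=.1465; log=[]
while z>.1375:
    z-=.0005; manip.line_to(X+[z],rate=.01); f=manip.current_contact_force()[2]-f0; log.append((round(z,4),round(f,1)))
    if f>3.6: break
print(log)
manip.hold(.3); print(np.round(manip.current_contact_force(),2))
w=manip.current_gripper_width()
for o in (w+.04,w+.1,.65): manip.grip(min(o,1)); 
manip.hold(.3); print(np.round(manip.current_contact_force(),2),np.round(manip.current_tcp_pos(),4))
manip.line_to(X+[.26],rate=.1)
manip.goto([.47,.191,.40],list(R2q(frame((0,0,-1),(0,1,0))))); manip.hold(.2)
c=optics.get_calibration("wrist"); im,D=optics.grab_frame("wrist"); P=cloud(c,D); save("pics/e.png",im)
Q=P[(np.hypot(P[...,0]-.578,P[...,1]-.191)<.05)]
for lo,hi in ((.163,.18),(.13,.145),(.074,.08)):
    k=Q[(Q[:,2]>lo)&(Q[:,2]<hi)]; print(lo,len(k),((k.min(0)+k.max(0))/2).round(4) if len(k) else "",(k.max(0)-k.min(0)).round(4) if len(k) else "")
b,_=optics.grab_frame("side"); s,_=optics.grab_frame("scene")
cv2.imwrite("pics/f.png",np.hstack([cv2.resize(x,(400,400)) for x in (im[110:330,160:380],s[110:230,190:310])])[...,::-1])
print(manip.current_time_s())
E
```

```text
[ 0.74 -0.19 -4.11] -5.104323016374673
[(0.146, np.float64(-0.2)), (0.1455, np.float64(-0.2)), (0.145, np.float64(-0.1)), (0.1445, np.float64(0.5)), (0.144, np.float64(-1.0)), (0.1435, np.float64(-0.7)), (0.143, np.float64(0.3)), (0.1425, np.float64(-0.9)), (0.142, np.float64(1.1)), (0.1415, np.float64(1.2)), (0.141, np.float64(3.8))]
[-0.33 -0.52  0.4 ]
[ 0.07 -0.74  0.14] [0.5782 0.1912 0.141 ]
0.163 349 [0.5777 0.1916 0.1678] [0.0267 0.0259 0.0091]
0.13 439 [0.5747 0.1917 0.1366] [0.0353 0.0418 0.0131]
0.074 258 [0.571  0.1911 0.0768] [0.04   0.0551 0.0054]
40.4
```

View pics/f.png

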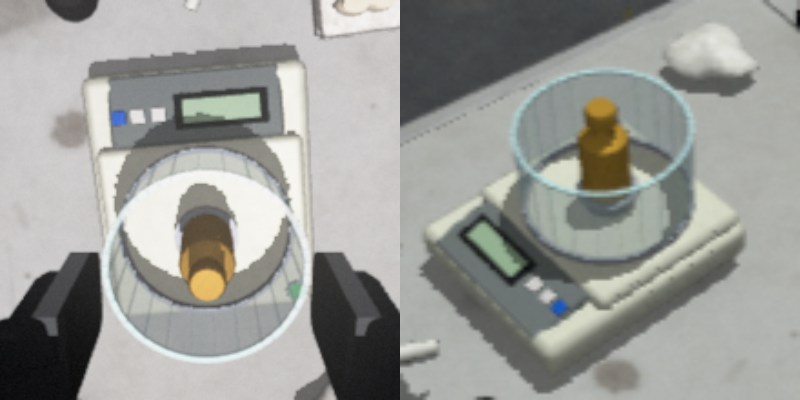

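The weight stands upright on the pan at (207,260) left and (605,160) right. The knob measures (0.5777,0.1916) against a pan centre of (0.578,0.191), and the hand is clear. Handing in.

```bash
python3 -c "
from workcell import workorder
print(workorder.close_job())"
```

```text
the job is handed in; nothing more can be done
None
```

The brass weight was stood on the bare bench and released, then regrasped by the knob and lowered onto the pan; it stands upright there, its knob measured within about 1 mm of the pan centre, and the job was handed in at about 40 s.

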